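Return two test plates to the thickness rack

TASK

Put the two loose metal test plates back into the blue thickness rack, each upright in the slot that matches its thickness: the thick plate in the widest slot and the thin plate in the narrowest. Set each about central along its slot, let it drop fully home onto the steps where the slot narrows, and leave the middle slot empty.

Things in the scene. Friction and masses are not known exactly. Their poses are not given: they have to be found in the camera images.
- thick_center (a point): Thick bare aluminium plate, 60 mm wide, 28 mm thick, 85 mm tall, about 0.38 kg, a dark ring on each face; stands loose and upright on the worktop. Origin: its centre, 42.5 mm above its underside; x along the width, y through the thickness, z up. Grip it from above across its thickness, within the top 25 mm: the upper 43 mm stay above the rack when seated.
- thin_center (a point): Thin bare aluminium plate, 60 mm wide, 12 mm thick, 85 mm tall, about 0.17 kg, a dark ring on each face; stands loose and upright on the worktop. Origin: its centre, 42.5 mm above its underside; x along the width, y through the thickness, z up. Grip it from above across its thickness, within the top 25 mm: the upper 43 mm stay above the rack when seated.
- slot_wide (a point): Widest of 3 slots of the fixed blue rack (70 mm high, 141 mm along the row), 31 mm between its walls, narrowing to 22 mm at two steps 28 mm above the worktop. Origin: mid-slot at step height, where the plate's underside rests, so a seated plate's centre is 42.5 mm above. x along the slot (50 mm, ends open; plate's width lies along it), y along the row to the wide end, z up.
- slot_narrow (a point): Narrowest slot, at the row's other end, 90 mm from the wide one; 15 mm between its walls, narrowing to 6 mm at its steps, also 28 mm above the worktop. Origin and axes as for the wide slot; a seated plate's centre is 42.5 mm above. Each slot's mouth flares 8 mm to either side over the top 14 mm and guides the plate in. The middle slot stays empty.
Not all that is in view belongs to the job. Of the things shaped like the part that bears thin_center, the aluminium one is meant.

How it is judged:
At the end, for the whole second after the job is handed in: The thick plate stands in the widest slot and the thin plate in the narrowest, each within 20 mm of central along the slot, 8 mm across it and 6 mm of fully home in height, within 0.15 rad of upright and 0.175 rad of the slot's direction, and at rest (x of thick_center in the frame of slot_wide between -0.02 and 0.02 m and y of thick_center in the frame of slot_wide between -0.008 and 0.008 m and z of thick_center in the frame of slot_wide between 0.0365 and 0.0485 m and angle between each of thick_center, thin_center's own z axis and vertical below 0.15 rad and angle between the x axis of thick_center and the x axis of slot_wide, either way round below 0.175 rad and x of thin_center in the frame of slot_narrow between -0.02 and 0.02 m and y of thin_center in the frame of slot_narrow between -0.008 and 0.008 m and z of thin_center in the frame of slot_narrow between 0.0365 and 0.0485 m and angle between the x axis of thin_center and the x axis of slot_narrow, either way round below 0.175 rad and linear speed of each of thick_plate, thin_plate below 0.02 m/s); the robot touches nothing.
It also fails if it takes over 64 s, if anything falls off the work surface, if the arm or the gripper's body presses on something with over 40 N, if the wrist force passes 120 N, or if a joint passes its speed limit or range.

ROBOT

A 7-joint arm with a two-finger parallel gripper is mounted at the origin on a cart in front of the work surface, level with it; the furniture and walls round the work are solid. World frame = base frame: x ahead of the robot, y to its left, z up, the work surface at z = 0. Lengths are in m, angles in rad, forces in N, time in s.
With the tool pointing down it reaches from about 0.4 to 0.85 m from the base axis. Payload 6.9 kg.
Tool frame: the origin (TCP) lies at the very end of the fingers, on their centre line; the grasp point (between the pads) lies 19 mm behind it; z points along the fingers, y is the line along which they close (so a half turn about z gives the same grasp; the last joint's range is limited). The gripper opens to 85 mm and grips with 20 to 120 N. Pads are 22 mm wide; open, the fingers measure 114 mm over their backs; the gripper's body (76 mm by 85 mm) begins 54 mm behind the grasp point. The pads swing forward as they close: fully open they stand 13 mm farther back than shut.
Start: joints at [1.242, 0.507, -0.238, 1.5, 0.126, 1.149, -0.155], TCP at [0.263, -0.567, 0.231] pointing down, gripper open.
Joint ranges: [-3.08, 3.08], [-0.24, 2.05], [-1.43, 1.35], [0, 2.5], [-1.52, 4.66], [0.17, 1.96], [-2.89, 2.89]. Speed limits (rad/s): [2.39, 2.39, 3.14, 3.14, 3.14, 3.14, 3.14].

INTERFACE

Orientations are given as a unit quaternion [w, x, y, z].
In Python, from rig import env gives the robot as it stands. The module is installed in compiled form; this text tells all that it offers.
- The arm moves only by the tool apply_moves, never from a script. Its argument "series" is a list of rows, each an object of numbers: "gripper": the finger opening in mm, from 0 to 85.4; "x", "y", "z": the shift along the tool's x, y, z in mm; "twist": the turn about the tool's z in rad. A call has 1 to 20 rows; each row shifts and turns the commanded pose from where the row before left it, along the tool's axes as they then stand; what a row does not reach is not made up. A row lasts 1/12 s, in which the tool goes at most 41.7 mm and 7.16 degrees, less where a joint would pass 70% of its speed; a pose out of reach is approached as far as the arm can. A call with a gripper value outside its range is refused whole. The fingers move at their own pace and stop on an object; the grip force is fixed at half the most. Time passes only in rows, so rows that do not move let the fingers close. It gives the time, the measured TCP pose, the force, the opening and the grip force at its end, in the units of the state.
- env.sense(): the state, without advancing time (a new reading comes with each control period).
- env.camera(name): name is "scene" or "side" or "wrist"; returns a dict with "image" (480x640x3 uint8, red, green, blue), "z_map" (480x640 float32, m along the optical axis (not along the pixel's ray), 0 where there is no reading), "K" (3x3 intrinsics, pixels), "cam_to_world" (4x4, takes a point from camera to world coordinates). Camera axes: x right, y up, looking along -z (the intrinsics and any distortion apply to the point x, -y, -z); pixel columns grow to the right and rows downward; lengths in m; the calibration is good to about 2 mm. A picture is of the moment at which its call begins.
- env.job_done(): hands the job in; it is judged then, once.
Trained networks look in a picture, given as the dict that the camera call returned (one of the last four; its "shot" number tells which), for a name from the list of things; names that differ only in an ending like _2 or _b are one class to them, and where a whole thing is asked for, a point or a joint stands for the part that bears it (a point fixed in the world has none). Each returns a list of dicts, best first, with "score" (0 to 1); they miss things now and then, are a little off and sometimes report something else, mostly with a low value. They report only what shows in the picture. A call takes as long as a camera call. They do not tell look-alikes from the thing itself.
- env.regions_of(picture, label): "mask" (480x640 bool, what is visible of it) and "box" ([left, top, right, bottom] in pixels, round what is visible of it).
The state is a dict: "clock": time; "joint_pos": joint angles; "dq": joint speeds; "effort": joint torques, N m; "tcp_pos": TCP position; "eef_rot": TCP orientation; "wrist_force": force on the tool from outside, world axes, zero at the start; "wrist_torque": the same for the moment, N m; "gripper_width": opening from 0.0 (shut) to 1.0 (fully open); "finger_force": force on a finger pad.
Only numpy, scipy, OpenCV 4.12 (cv2) and the standard library are available. Lean on these libraries where they do the work, as an engineer would, in place of code of your own. Each camera call takes 0.05 s, during which the arm holds its last target. There are 200 camera calls.

## Working session

There is one attempt and no reset: what is moved stays moved. The work goes in short steps, Python scripts to look and compute and a tool call to move; the robot and the scene stay as the last step left them, time stands still between calls to the robot, and variables do not carry over. Pictures are saved under pics/ and viewed, at most 10 in all, crops included, and the job is handed in when it is done.

Besides the shell and the picture viewer there is one more tool, called after ">>>" as name(argument=value, ...), one argument or row to a line, values as JSON. apply_moves: Moves the arm, as the interface text tells. Its arguments: {"type":"object","properties":{"series":{"type":"array"}},"required":["series"]}

```bash
mkdir -p pics
cat > h.py <<'E'
import numpy as np, cv2
from rig import env
def cloud(p):
    K=p["K"];z=p["z_map"];v,u=np.mgrid[:480,:640]
    x=(u-K[0,2])/K[0,0]*z; y=(v-K[1,2])/K[1,1]*z
    P=np.stack([x,-y,-z,np.ones_like(z)],-1)@p["cam_to_world"].T
    return P[...,:3]
def save(p,n): cv2.imwrite("pics/"+n,cv2.cvtColor(p["image"],cv2.COLOR_RGB2BGR))
E
python3 - <<'E'
from h import *
s=env.sense();print(s["tcp_pos"],s["eef_rot"],s["clock"],s["gripper_width"])
for c in["scene","side"]:
    p=env.camera(c);save(p,c+"1.png");P=cloud(p);np.save(c+"P.npy",P);print(c,p["cam_to_world"][:3,3])
    for l in["thick_center","thin_center"]:
        for r in env.regions_of(p,l):
            m=r["mask"]&(p["z_map"]>0);Q=P[m];
            print(l,round(r["score"],2),r["box"],m.sum(),np.median(Q,0).round(3),np.percentile(Q,2,0).round(3),np.percentile(Q,98,0).round(3),p["image"][m].mean(0).round())
E
```

```text
[ 0.26241237 -0.56670004  0.23043298] [-8.51814218e-04  9.76570439e-01  2.15196216e-01 -2.02707076e-04] 0.0 0.9939585662982169
scene [-0.13282279  0.64745733  0.56043184]
thick_center 0.85 [259.3, 233.5, 290.4, 284.0] 1345 [ 0.514 -0.011  0.05 ] [ 0.497 -0.031  0.001] [ 0.559 -0.002  0.086] [188. 187. 194.]
thin_center 0.94 [216.9, 242.4, 235.3, 291.0] 582 [0.56  0.075 0.064] [0.528 0.052 0.001] [0.607 0.084 0.086] [221. 138. 171.]
thin_center 0.78 [289.8, 264.6, 319.5, 323.6] 1428 [0.396 0.044 0.047] [ 0.369 -0.027  0.001] [0.443 0.046 0.086] [ 58. 157.  82.]
thin_center 0.56 [228.2, 271.1, 260.4, 329.3] 1154 [0.465 0.118 0.048] [0.443 0.11  0.002] [0.501 0.123 0.086] [190. 189. 197.]
side [ 0.92958304 -0.86913658  0.6606895 ]
thick_center 0.62 [337.2, 193.5, 371.5, 244.2] 1367 [ 0.536 -0.032  0.052] [ 0.501 -0.04   0.002] [ 0.562 -0.01   0.086] [140. 138. 138.]
thick_center 0.28 [346.8, 162.3, 371.0, 204.6] 848 [0.478 0.109 0.051] [0.445 0.103 0.01 ] [0.505 0.117 0.086] [132. 131. 130.]
thin_center 0.97 [377.1, 180.4, 401.9, 222.1] 882 [0.563 0.066 0.049] [0.532 0.057 0.005] [0.589 0.077 0.086] [158. 102. 115.]
thin_center 0.77 [299.9, 170.9, 326.1, 214.3] 926 [0.404 0.035 0.048] [0.373 0.031 0.004] [0.432 0.043 0.086] [ 62. 109.  68.]
thin_center 0.6 [347.1, 162.5, 373.4, 203.1] 829 [0.478 0.109 0.052] [0.445 0.103 0.011] [0.505 0.118 0.086] [132. 131. 130.]
```

Run:
```python
from h import *
a=cv2.imread("pics/scene1.png")
P=np.load("sceneP.npy");S=np.load("sideP.npy")
b=cv2.imread("pics/side1.png")
for n,im,Q in(("sc",a,P),("si",b,S)):
    h=cv2.cvtColor(im,cv2.COLOR_BGR2HSV)
    m=(h[...,0]>100)&(h[...,0]<125)&(h[...,1]>110)&(Q[...,2]>0.066)&(Q[...,2]<0.075)&(abs(Q[...,1])<.6)&(Q[...,0]>.2)&(Q[...,0]<.95)
    n_,lab,st,_=cv2.connectedComponentsWithStats(cv2.dilate(m.astype(np.uint8),np.ones((25,25))))
    for i in range(1,n_):
        pts=Q[m&(lab==i)][:,:2].astype(np.float32)
        if len(pts)>30: print(n,len(pts),st[i][:4],cv2.minAreaRect(pts*1000))
cv2.imwrite("pics/m1.png",np.vstack([cv2.resize(a[200:380,150:550],(800,360)),cv2.resize(b[140:260,250:650],(800,240))]))
```

```text
sc 428 [154 163 114  71] ((821.3250732421875, -74.34583282470703), (178.35971069335938, 211.76075744628906), 1.916541576385498)
sc 284 [341 180  66  54] ((488.4876708984375, -298.5689392089844), (51.50933837890625, 145.8900146484375), 16.324270248413086)
si 602 [217 243  80  85] ((491.45635986328125, -298.70367431640625), (50.142250061035156, 143.1537628173828), 16.125762939453125)
```

View pics/scene1.png

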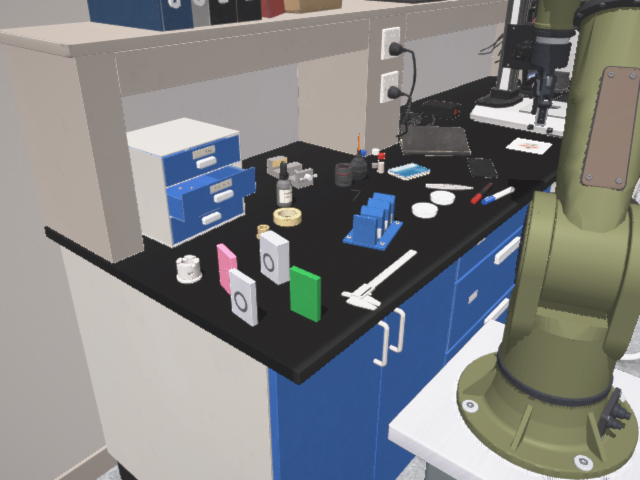

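View pics/m1.png

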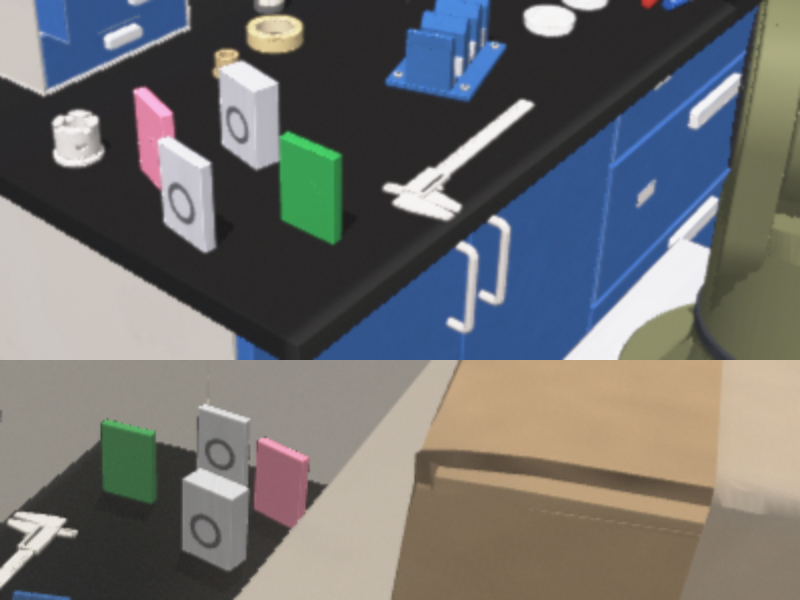

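Candidates for the thin plate in the scene view are pink (227,270), green (306,293) and bare aluminium with a ring (243,297). The aluminium one fits, and the enlarged crop confirms it. The thick plate is at (274,258) and the rack at (374,220). Next I measure top outlines and rack orientation.

Run:
```python
from h import *
P=np.load("sceneP.npy");S=np.load("sideP.npy")
for n,(x,y) in dict(thick=(.53,-.02),thin=(.474,.113)).items():
    for k,Q in(("sc",P),("si",S),("both",np.vstack([P,S]))):
        m=(np.hypot(Q[...,0]-x,Q[...,1]-y)<.045)&(Q[...,2]>.015)
        t=m&(Q[...,2]>.081)
        print(n,k,m.sum(),t.sum(),cv2.minAreaRect((Q[t][:,:2]*1000).astype(np.float32)),cv2.minAreaRect((Q[m][:,:2]*1000).astype(np.float32)))
a=np.radians(16.2);c=np.array([.490,-.2986])
ex=np.array([np.cos(a),np.sin(a)]);ey=np.array([-ex[1],ex[0]])
for Q in(P,S):
    d=Q[...,:2]-c;u=d@ex;v=d@ey
    m=(abs(u)<.035)&(abs(v)<.085)&(Q[...,2]>.067)&(Q[...,2]<.08)
    h,e=np.histogram(v[m]*1000,np.arange(-80,81,4));print([(int(b),int(n)) for b,n in zip(e,h)])
    print(u[m].min(),u[m].max(),v[m].min(),v[m].max())
b=cv2.imread("pics/side1.png")
cv2.imwrite("pics/rack.png",cv2.resize(b[235:335,200:310],(660,600),interpolation=cv2.INTER_CUBIC))
```

```text
thick sc 1145 264 ((527.8613891601562, -21.793180465698242), (30.543550491333008, 63.73602294921875), 77.2572250366211) ((527.4573364257812, -20.537353515625), (32.38655090332031, 65.4336929321289), 78.13334655761719)
thick si 1180 287 ((531.0283813476562, -20.71599006652832), (31.692928314208984, 61.98229217529297), 76.16870880126953) ((531.4563598632812, -21.805965423583984), (33.998043060302734, 63.12455749511719), 76.52478790283203)
thick both 2325 551 ((529.0799560546875, -21.143997192382812), (33.11309814453125, 65.70465087890625), 75.83312225341797) ((528.9576416015625, -21.207223892211914), (33.998043060302734, 68.263427734375), 76.52478790283203)
thin sc 1019 178 ((472.2733154296875, 112.92440795898438), (14.602346420288086, 61.81313705444336), 80.20372009277344) ((471.9223937988281, 113.35044860839844), (15.236810684204102, 62.45383071899414), 83.0191421508789)
thin si 787 109 ((474.1559753417969, 112.98909759521484), (16.270450592041016, 61.63832092285156), 84.35398864746094) ((473.8438720703125, 112.41622161865234), (17.91255760192871, 64.1994857788086), 84.88945007324219
[... 458 characters left out ...]
 (16, 33), (20, 9), (24, 0), (28, 0), (32, 0), (36, 0), (40, 0), (44, 0), (48, 0), (52, 0), (56, 0), (60, 6), (64, 19), (68, 25), (72, 5), (76, 0)]
-0.027132963688863056 0.02437751957877774 -0.0725363797538377 0.07340968363831533
[(-80, 0), (-76, 1), (-72, 73), (-68, 56), (-64, 6), (-60, 0), (-56, 0), (-52, 0), (-48, 0), (-44, 0), (-40, 10), (-36, 71), (-32, 54), (-28, 14), (-24, 0), (-20, 0), (-16, 0), (-12, 0), (-8, 0), (-4, 0), (0, 0), (4, 2), (8, 53), (12, 53), (16, 29), (20, 1), (24, 0), (28, 0), (32, 0), (36, 0), (40, 0), (44, 0), (48, 0), (52, 0), (56, 1), (60, 34), (64, 56), (68, 24), (72, 0), (76, 0)]
-0.023790470287463818 0.026457076832835477 -0.07205632177052251 0.0719296687406365
```

View pics/rack.png

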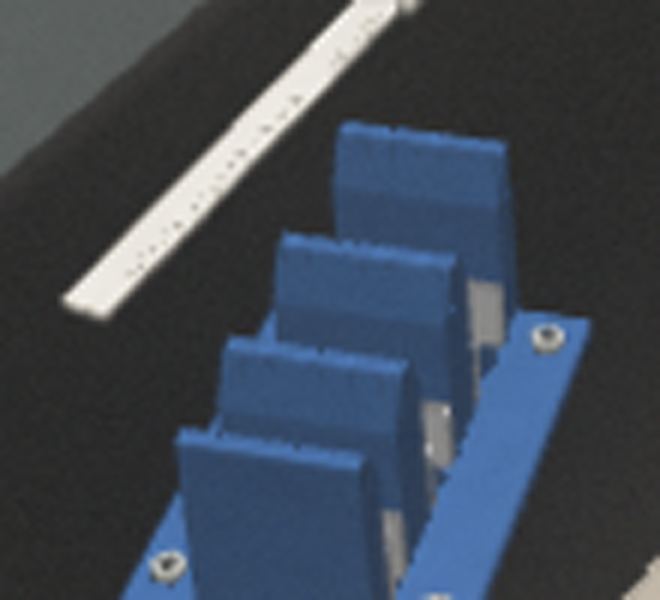

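The rack's ridges lie at about -69, -32, +14 and +66 mm along the row, so the wide slot is at the +y end. I'll set out towards the thick plate.

```bash
cat >> h.py <<'E'
from scipy.spatial.transform import Rotation as R
def go(x,y,z,yaw):
    "tool-frame shift (mm) for now, and twist (rad) to follow it"
    s=env.sense();w,a,b,c=s["eef_rot"];M=R.from_quat([a,b,c,w]).as_matrix()
    t=np.degrees(np.arctan2(M[1,0],M[0,0]))
    tw=np.radians(t-yaw)
    print("t",round(s["clock"],2),"tcp",s["tcp_pos"].round(4),"yaw",t.round(2),"tilt",M[2,2].round(5),"w",round(s["gripper_width"],3),"F",np.round(s["wrist_force"],1),"ff",s["finger_force"])
    print("shift",((np.array([x,y,z])-s["tcp_pos"])@M*1000).round(1),"twist",tw.round(3))
E
python3 -c "
from h import *
go(.5295,-.0212,.2,-13)"
```

```text
t 0.3 tcp [ 0.2626 -0.567   0.231 ] yaw 24.85 tilt -1.0 w 1.002 F [-0.1 -0.1  0.7] ff 0.0
shift [ 471.6 -383.    31.2] twist 0.661
```

>>> apply_moves(
  series=[
    {"x": 26,"y": -21,"z": 1.5},
    {"x": 26,"y": -21,"z": 1.5},
    {"x": 26,"y": -21,"z": 1.5},
    {"x": 26,"y": -21,"z": 1.5},
    {"x": 26,"y": -21,"z": 1.5},
    {"x": 26,"y": -21,"z": 1.5},
    {"x": 26,"y": -21,"z": 1.5},
    {"x": 26,"y": -21,"z": 1.5},
    {"x": 26,"y": -21,"z": 1.5},
    {"x": 26,"y": -21,"z": 1.5},
    {"x": 26,"y": -21,"z": 1.5},
    {"x": 26,"y": -21,"z": 1.5},
    {"x": 26,"y": -21,"z": 1.5},
    {"x": 26,"y": -21,"z": 1.5},
    {"x": 26,"y": -21,"z": 1.5},
    {"x": 26,"y": -21,"z": 1.5},
    {"x": 26,"y": -21,"z": 1.5},
    {"x": 26,"y": -21,"z": 1.5},
  ],
)

```text
invalid input at $.series[0]: expected keys gripper, x, y, z, twist
```

>>> apply_moves(
  series=[
    {"twist": 0.11},
    {"twist": 0.11},
    {"twist": 0.11},
    {"twist": 0.11},
    {"twist": 0.11},
    {"twist": 0.11},
    {},
    {},
  ],
)

```text
invalid input at $.series[0]: expected keys gripper, x, y, z, twist
```

```bash
cat >> h.py <<'E'
def top(p,xy,r=.05,z0=.078,z1=.095):
    Q=cloud(p);m=(np.hypot(Q[...,0]-xy[0],Q[...,1]-xy[1])<r)&(Q[...,2]>z0)&(Q[...,2]<z1)&(p["z_map"]>0)
    v,u=np.nonzero(m)
    if len(u)<20: return print("few",len(u))
    q=Q[m];(cx,cy),(w,h),a=cv2.minAreaRect((q[:,:2]*1000).astype(np.float32))
    print("top n",len(u),"px",u.min(),u.max(),v.min(),v.max(),"c",round(cx,1),round(cy,1),"size",round(w,1),round(h,1),"ang",round(a,1),"z",np.median(q[:,2]).round(4))
E
python3 -c "
from h import *
go(.5295,-.0212,.2,-13)
p=env.camera('wrist');save(p,'w1.png');top(p,(.5295,-.0212))"
```

```text
t 0.3 tcp [ 0.2626 -0.567   0.231 ] yaw 24.85 tilt -1.0 w 1.002 F [-0.1 -0.1  0.7] ff 0.0
shift [ 471.6 -383.    31.2] twist 0.661
few 0
```

View pics/w1.png

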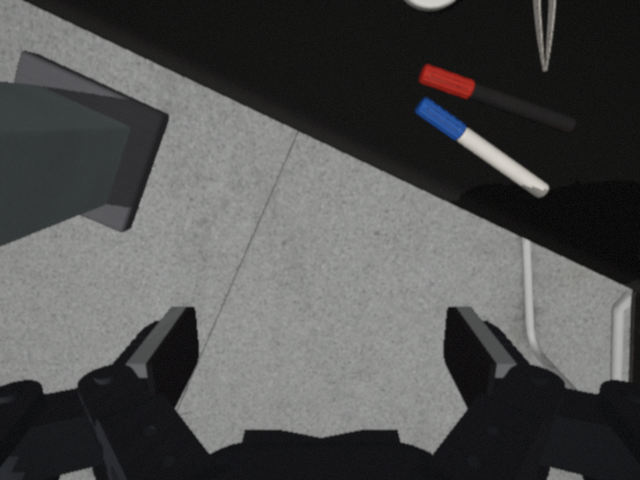

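The moves were refused because every key is required. The picture shows only the start pose: bench edge and pens, with the open fingers at about (180,340) and (460,340). I'll repeat with full rows.

>>> apply_moves(
  series=[
    {"gripper": 85,"x": 26,"y": -21,"z": 1.5,"twist": 0},
    {"gripper": 85,"x": 26,"y": -21,"z": 1.5,"twist": 0},
    {"gripper": 85,"x": 26,"y": -21,"z": 1.5,"twist": 0},
    {"gripper": 85,"x": 26,"y": -21,"z": 1.5,"twist": 0},
    {"gripper": 85,"x": 26,"y": -21,"z": 1.5,"twist": 0},
    {"gripper": 85,"x": 26,"y": -21,"z": 1.5,"twist": 0},
    {"gripper": 85,"x": 26,"y": -21,"z": 1.5,"twist": 0},
    {"gripper": 85,"x": 26,"y": -21,"z": 1.5,"twist": 0},
    {"gripper": 85,"x": 26,"y": -21,"z": 1.5,"twist": 0},
    {"gripper": 85,"x": 26,"y": -21,"z": 1.5,"twist": 0},
    {"gripper": 85,"x": 26,"y": -21,"z": 1.5,"twist": 0},
    {"gripper": 85,"x": 26,"y": -21,"z": 1.5,"twist": 0},
    {"gripper": 85,"x": 26,"y": -21,"z": 1.5,"twist": 0},
    {"gripper": 85,"x": 26,"y": -21,"z": 1.5,"twist": 0},
    {"gripper": 85,"x": 26,"y": -21,"z": 1.5,"twist": 0},
    {"gripper": 85,"x": 26,"y": -21,"z": 1.5,"twist": 0},
    {"gripper": 85,"x": 26,"y": -21,"z": 1.5,"twist": 0},
    {"gripper": 85,"x": 26,"y": -21,"z": 1.5,"twist": 0},
  ],
)

```text
clock: 1.85
tcp_pos: [0.529, -0.0259, 0.2044]
eef_rot: [0.0, 0.977, 0.215, 0.0]
wrist_force: [0.5, -1.5, 0.5]
gripper_width: 0.997
finger_force: 0.0
```

>>> apply_moves(
  series=[
    {"gripper": 85,"x": 0,"y": 0,"z": 0,"twist": 0.11},
    {"gripper": 85,"x": 0,"y": 0,"z": 0,"twist": 0.11},
    {"gripper": 85,"x": 0,"y": 0,"z": 0,"twist": 0.11},
    {"gripper": 85,"x": 0,"y": 0,"z": 0,"twist": 0.11},
    {"gripper": 85,"x": 0,"y": 0,"z": 0,"twist": 0.11},
    {"gripper": 85,"x": 0,"y": 0,"z": 0,"twist": 0.11},
    {"gripper": 85,"x": 0,"y": 0,"z": 0,"twist": 0},
    {"gripper": 85,"x": 0,"y": 0,"z": 0,"twist": 0},
  ],
)

```text
clock: 2.52
tcp_pos: [0.5285, -0.0273, 0.2043]
eef_rot: [0.0, 0.994, -0.111, 0.0]
wrist_force: [0.1, -0.0, -0.4]
gripper_width: 0.998
finger_force: 0.0
```

```bash
python3 -c "
from h import *
go(.5295,-.0212,.2,-13)
p=env.camera('wrist');save(p,'w2.png');top(p,(.5295,-.0212))"
```

```text
t 2.52 tcp [ 0.5285 -0.0273  0.2043] yaw -12.76 tilt -1.0 w 0.998 F [ 0.1 -0.  -0.4] ff 0.0
shift [-0.3 -6.2  4.3] twist 0.004
top n 3810 px 288 331 183 272 c 531.1 -19.5 size 27.9 59.9 ang 77.6 z 0.0844
```

View pics/w2.png

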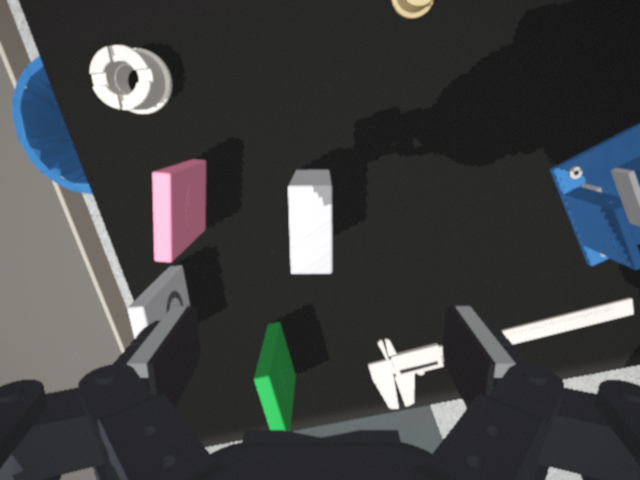

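The wrist view shows the thick plate's top at (310,228), measuring 27.9 x 59.9 mm, which matches. The fingers straddle it clear of the green and thin plates.

```bash
python3 -c "
from h import *
go(.5311,-.0195,.052,-12.5)"
```

```text
t 2.57 tcp [ 0.5285 -0.0273  0.2043] yaw -12.73 tilt -1.0 w 0.994 F [-0.6  0.1  0.2] ff 0.0
shift [  0.8  -8.2 152.3] twist -0.004
```

>>> apply_moves(
  series=[
    {"gripper": 80,"x": 1,"y": -4,"z": 0,"twist": 0},
    {"gripper": 75,"x": 0,"y": -4,"z": 10,"twist": 0},
    {"gripper": 70,"x": 0,"y": 0,"z": 20,"twist": 0},
    {"gripper": 70,"x": 0,"y": 0,"z": 25,"twist": 0},
    {"gripper": 70,"x": 0,"y": 0,"z": 25,"twist": 0},
    {"gripper": 70,"x": 0,"y": 0,"z": 25,"twist": 0},
    {"gripper": 70,"x": 0,"y": 0,"z": 20,"twist": 0},
    {"gripper": 70,"x": 0,"y": 0,"z": 15,"twist": 0},
    {"gripper": 70,"x": 0,"y": 0,"z": 12,"twist": 0},
    {"gripper": 70,"x": 0,"y": 0,"z": 0,"twist": 0},
    {"gripper": 20,"x": 0,"y": 0,"z": 0,"twist": 0},
    {"gripper": 20,"x": 0,"y": 0,"z": 0,"twist": 0},
    {"gripper": 20,"x": 0,"y": 0,"z": 0,"twist": 0},
    {"gripper": 20,"x": 0,"y": 0,"z": 0,"twist": 0},
    {"gripper": 20,"x": 0,"y": 0,"z": 0,"twist": 0},
    {"gripper": 20,"x": 0,"y": 0,"z": 0,"twist": 0},
    {"gripper": 20,"x": 0,"y": 0,"z": 0,"twist": 0},
    {"gripper": 20,"x": 0,"y": 0,"z": 0,"twist": 0},
  ],
)

```text
clock: 4.07
tcp_pos: [0.5318, -0.0199, 0.0532]
eef_rot: [-0.0, 0.994, -0.113, 0.001]
wrist_force: [-0.6, -0.3, 6.0]
gripper_width: 0.321
finger_force: 59.4
```

```bash
python3 -c "
from h import *
go(.5311,-.0195,.052,-12.5)"
```

```text
t 4.07 tcp [ 0.5318 -0.0199  0.0532] yaw -12.96 tilt -1.0 w 0.321 F [-0.6 -0.3  6. ] ff 59.417590498924255
shift [-0.8 -0.2  1.2] twist -0.008
```

>>> apply_moves(
  series=[
    {"gripper": 20,"x": 0,"y": 0,"z": -10,"twist": 0},
    {"gripper": 20,"x": 0,"y": 0,"z": -20,"twist": 0},
    {"gripper": 20,"x": 0,"y": 0,"z": -25,"twist": 0},
    {"gripper": 20,"x": 0,"y": 0,"z": -25,"twist": 0},
    {"gripper": 20,"x": 0,"y": 0,"z": -25,"twist": 0},
    {"gripper": 20,"x": 0,"y": 0,"z": -25,"twist": 0},
    {"gripper": 20,"x": 0,"y": 0,"z": -20,"twist": 0},
    {"gripper": 20,"x": 0,"y": 0,"z": 0,"twist": -0.09},
    {"gripper": 20,"x": 0,"y": 0,"z": 0,"twist": -0.1},
    {"gripper": 20,"x": 0,"y": 0,"z": 0,"twist": -0.1},
    {"gripper": 20,"x": 0,"y": 0,"z": 0,"twist": -0.1},
    {"gripper": 20,"x": 0,"y": 0,"z": 0,"twist": -0.1},
    {"gripper": 20,"x": 0,"y": 0,"z": 0,"twist": 0},
  ],
)

```text
clock: 5.15
tcp_pos: [0.5306, -0.02, 0.2025]
eef_rot: [-0.0, 0.991, 0.134, -0.0]
wrist_force: [-0.5, -0.1, -3.8]
gripper_width: 0.318
finger_force: 59.7
```

```bash
python3 -c "
from h import *
go(.4789,-.2602,.2,16.2)"
```

```text
t 5.15 tcp [ 0.5306 -0.02    0.2025] yaw 15.37 tilt -1.0 w 0.318 F [-0.5 -0.1 -3.8] ff 59.73710060119629
shift [-113.5  217.9    2.5] twist -0.015
```

>>> apply_moves(
  series=[
    {"gripper": 20,"x": -7,"y": 13,"z": 0,"twist": -0.015},
    {"gripper": 20,"x": -13,"y": 25,"z": 0,"twist": 0},
    {"gripper": 20,"x": -13,"y": 25,"z": 0,"twist": 0},
    {"gripper": 20,"x": -13,"y": 25,"z": 0,"twist": 0},
    {"gripper": 20,"x": -13,"y": 25,"z": 0,"twist": 0},
    {"gripper": 20,"x": -13,"y": 25,"z": 0,"twist": 0},
    {"gripper": 20,"x": -13,"y": 25,"z": 0,"twist": 0},
    {"gripper": 20,"x": -13,"y": 25,"z": 0,"twist": 0},
    {"gripper": 20,"x": -9,"y": 17,"z": 0,"twist": 0},
    {"gripper": 20,"x": -5,"y": 10,"z": 0,"twist": 0},
    {"gripper": 20,"x": 0,"y": 3,"z": 0,"twist": 0},
    {"gripper": 20,"x": 0,"y": 0,"z": 0,"twist": 0},
    {"gripper": 20,"x": 0,"y": 0,"z": 0,"twist": 0},
    {"gripper": 20,"x": 0,"y": 0,"z": 0,"twist": 0},
  ],
)

```text
clock: 6.32
tcp_pos: [0.4839, -0.2582, 0.2024]
eef_rot: [-0.0, 0.99, 0.14, 0.0]
wrist_force: [-0.1, 0.1, -3.1]
gripper_width: 0.316
finger_force: 59.6
```

```bash
cat > rack.py <<'E'
from h import *
go(.4789,-.2602,.2,16.2)
p=env.camera('wrist');save(p,'w3.png')
Q=cloud(p);a=np.radians(16.2);c=np.array([.490,-.2986])
ex=np.array([np.cos(a),np.sin(a)]);ey=np.array([-ex[1],ex[0]])
d=Q[...,:2]-c;u=d@ex;v=d@ey
m=(abs(u)<.04)&(abs(v)<.085)&(Q[...,2]>.066)&(Q[...,2]<.076)
print(cv2.minAreaRect((Q[m][:,:2]*1000).astype(np.float32)),np.median(Q[m][:,2]))
V=v[m];U=u[m]
for lo,hi in((-.085,-.05),(-.05,-.01),(-.01,.04),(.04,.085)):
    k=(V>lo)&(V<hi)
    if k.sum()>20: print(k.sum(),"v",np.percentile(V[k]*1000,[3,50,97]).round(1),"u",np.percentile(U[k]*1000,[1,99]).round(1),"slope",np.polyfit(U[k],V[k],1)[0].round(3))
E
python3 rack.py
```

```text
t 6.32 tcp [ 0.4839 -0.2582  0.2024] yaw 16.09 tilt -1.0 w 0.316 F [-0.1  0.1 -3.1] ff 59.60443317890167
shift [-5.4  0.5  2.4] twist -0.002
((491.23895263671875, -297.35595703125), (50.33359909057617, 141.14772033691406), 15.915205001831055) 0.06900539449891535
901 v [-69.1 -65.  -61.6] u [-22.9  26. ] slope -0.001
1001 v [-33.9 -28.8 -24.7] u [-23.1  26.3] slope 0.0
613 v [10.5 14.3 19.6] u [-15.8  26.2] slope 0.102
522 v [63.6 67.8 71. ] u [-12.   26.3] slope -0.075
```

View pics/w3.png

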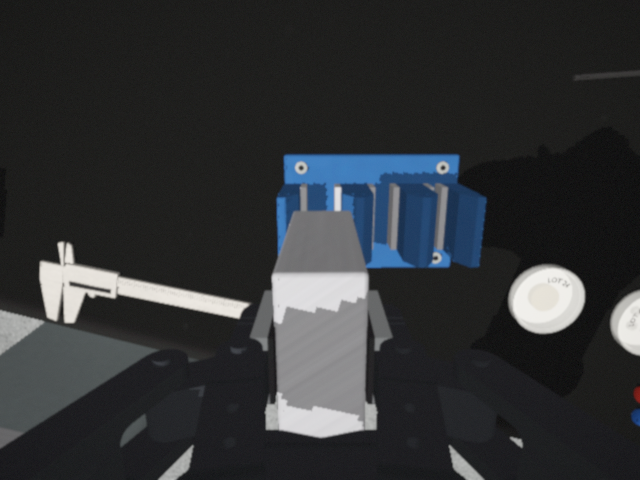

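The wrist view shows the plate hanging between the fingers at (320,320) and the rack at (378,215). Its top outline measures 50.3 x 141.1 mm, so the wide slot centre is (0.480,-0.258) with yaw 16°.

```bash
python3 -c "
from h import *
go(.4806,-.2579,.084,16)"
```

```text
t 6.37 tcp [ 0.4839 -0.2584  0.2024] yaw 16.1 tilt -1.0 w 0.32 F [ 0.3 -0.1 -3.2] ff 59.605695605278015
shift [ -3.1  -1.3 118.4] twist 0.002
```

>>> apply_moves(
  series=[
    {"gripper": 20,"x": -3,"y": -1.3,"z": 0,"twist": 0},
    {"gripper": 20,"x": 0,"y": 0,"z": 15,"twist": 0},
    {"gripper": 20,"x": 0,"y": 0,"z": 20,"twist": 0},
    {"gripper": 20,"x": 0,"y": 0,"z": 20,"twist": 0},
    {"gripper": 20,"x": 0,"y": 0,"z": 15,"twist": 0},
    {"gripper": 20,"x": 0,"y": 0,"z": 6,"twist": 0},
    {"gripper": 20,"x": 0,"y": 0,"z": 0,"twist": 0},
    {"gripper": 20,"x": 0,"y": 0,"z": 0,"twist": 0},
  ],
)

```text
clock: 7.03
tcp_pos: [0.4804, -0.2595, 0.1267]
eef_rot: [-0.0, 0.99, 0.139, 0.0]
wrist_force: [-0.4, -0.2, -2.9]
gripper_width: 0.315
finger_force: 59.6
```

```bash
python3 -c "
from h import *
go(.4806,-.2579,.084,16)"
```

```text
t 7.03 tcp [ 0.4804 -0.2595  0.1267] yaw 16.0 tilt -1.0 w 0.315 F [-0.4 -0.2 -2.9] ff 59.551740288734436
shift [ 0.7 -1.5 42.7] twist 0.0
```

>>> apply_moves(
  series=[
    {"gripper": 20,"x": 0,"y": -1.5,"z": 0,"twist": 0},
    {"gripper": 20,"x": 0,"y": 0,"z": 5,"twist": 0},
    {"gripper": 20,"x": 0,"y": 0,"z": 6,"twist": 0},
    {"gripper": 20,"x": 0,"y": 0,"z": 6,"twist": 0},
    {"gripper": 20,"x": 0,"y": 0,"z": 6,"twist": 0},
    {"gripper": 20,"x": 0,"y": 0,"z": 0,"twist": 0},
    {"gripper": 20,"x": 0,"y": 0,"z": 0,"twist": 0},
  ],
)

```text
clock: 7.62
tcp_pos: [0.4793, -0.2582, 0.1027]
eef_rot: [-0.0, 0.99, 0.139, -0.0]
wrist_force: [0.5, 0.3, -2.6]
gripper_width: 0.322
finger_force: 59.6
```

```bash
python3 -c "
from h import *
go(.4806,-.2579,.084,16)"
```

```text
t 7.62 tcp [ 0.4793 -0.2582  0.1027] yaw 15.97 tilt -1.0 w 0.322 F [ 0.5  0.3 -2.6] ff 59.62680280208588
shift [ 1.3  0.1 18.7] twist -0.0
```

>>> apply_moves(
  series=[
    {"gripper": 20,"x": 1,"y": 0,"z": 5,"twist": 0},
    {"gripper": 20,"x": 0,"y": 0,"z": 5,"twist": 0},
    {"gripper": 20,"x": 0,"y": 0,"z": 5,"twist": 0},
    {"gripper": 20,"x": 0,"y": 0,"z": 3,"twist": 0},
    {"gripper": 20,"x": 0,"y": 0,"z": 1,"twist": 0},
    {"gripper": 20,"x": 0,"y": 0,"z": 0,"twist": 0},
    {"gripper": 20,"x": 0,"y": 0,"z": 0,"twist": 0},
  ],
)

```text
clock: 8.2
tcp_pos: [0.4807, -0.258, 0.0843]
eef_rot: [-0.0, 0.99, 0.139, -0.0]
wrist_force: [0.0, 0.4, -3.4]
gripper_width: 0.317
finger_force: 59.7
```

```bash
python3 -c "
from h import *
go(.4806,-.2579,.082,16)"
```

```text
t 8.2 tcp [ 0.4807 -0.258   0.0843] yaw 15.97 tilt -1.0 w 0.317 F [ 0.   0.4 -3.4] ff 59.738051891326904
shift [-0.  -0.2  2.3] twist -0.0
```

>>> apply_moves(
  series=[
    {"gripper": 20,"x": 0,"y": 0,"z": 2,"twist": 0},
    {"gripper": 20,"x": 0,"y": 0,"z": 0,"twist": 0},
    {"gripper": 60,"x": 0,"y": 0,"z": 0,"twist": 0},
    {"gripper": 60,"x": 0,"y": 0,"z": 0,"twist": 0},
    {"gripper": 60,"x": 0,"y": 0,"z": 0,"twist": 0},
    {"gripper": 60,"x": 0,"y": 0,"z": 0,"twist": 0},
    {"gripper": 60,"x": 0,"y": 0,"z": 0,"twist": 0},
    {"gripper": 60,"x": 0,"y": 0,"z": -10,"twist": 0},
    {"gripper": 60,"x": 0,"y": 0,"z": -20,"twist": 0},
    {"gripper": 60,"x": 0,"y": 0,"z": -30,"twist": 0},
    {"gripper": 60,"x": 0,"y": 0,"z": -30,"twist": 0},
    {"gripper": 60,"x": 0,"y": 0,"z": -20,"twist": 0},
    {"gripper": 60,"x": 0,"y": 0,"z": -10,"twist": 0},
    {"gripper": 60,"x": 0,"y": 0,"z": 0,"twist": 0},
  ],
)

```text
clock: 9.37
tcp_pos: [0.4818, -0.2585, 0.205]
eef_rot: [0.001, 0.99, 0.139, 0.002]
wrist_force: [0.6, 0.6, 0.3]
gripper_width: 0.705
finger_force: 0.0
```

```bash
python3 -c "
from h import *
p=env.camera('wrist');top(p,(.48,-.258),.05,.1,.13)
p=env.camera('side');top(p,(.48,-.258),.05,.1,.13)
go(.473,.113,.2,-7)"
```

```text
top n 4684 px 295 343 193 293 c 479.9 -258.0 size 60.3 28.0 ang 16.1 z 0.1123
top n 592 px 245 283 240 260 c 480.3 -259.6 size 60.3 32.3 ang 16.2 z 0.1125
t 9.47 tcp [ 0.4802 -0.258   0.2018] yaw 15.97 tilt -1.0 w 0.701 F [-0.1  0.2  0. ] ff 0.0
shift [  95.1 -358.7    1.9] twist 0.401
```

The thick plate is seated: top height 0.112 m and centred at (0.480,-0.258), yaw 16°. Next is the thin plate.

>>> apply_moves(
  series=[
    {"gripper": 60,"x": 4,"y": -15,"z": 0,"twist": 0},
    {"gripper": 60,"x": 8,"y": -30,"z": 0,"twist": 0},
    {"gripper": 60,"x": 8,"y": -30,"z": 0,"twist": 0},
    {"gripper": 60,"x": 8,"y": -30,"z": 0,"twist": 0},
    {"gripper": 60,"x": 8,"y": -30,"z": 0,"twist": 0},
    {"gripper": 60,"x": 8,"y": -30,"z": 0,"twist": 0},
    {"gripper": 60,"x": 8,"y": -30,"z": 0,"twist": 0},
    {"gripper": 60,"x": 8,"y": -30,"z": 0,"twist": 0},
    {"gripper": 60,"x": 8,"y": -30,"z": 0,"twist": 0},
    {"gripper": 60,"x": 8,"y": -30,"z": 0,"twist": 0},
    {"gripper": 60,"x": 8,"y": -30,"z": 0,"twist": 0},
    {"gripper": 60,"x": 8,"y": -30,"z": 0,"twist": 0},
    {"gripper": 60,"x": 4,"y": -15,"z": 0,"twist": 0.1},
    {"gripper": 60,"x": 0,"y": 0,"z": 0,"twist": 0.1},
    {"gripper": 60,"x": 0,"y": 0,"z": 0,"twist": 0.1},
    {"gripper": 60,"x": 0,"y": 0,"z": 0,"twist": 0.1},
    {"gripper": 60,"x": 0,"y": 0,"z": 0,"twist": 0},
    {"gripper": 60,"x": 0,"y": 0,"z": 0,"twist": 0},
  ],
)

```text
clock: 10.97
tcp_pos: [0.4731, 0.1143, 0.201]
eef_rot: [0.0, 0.998, -0.059, -0.001]
wrist_force: [-0.7, 0.3, 0.5]
gripper_width: 0.7
finger_force: 0.0
```

```bash
python3 -c "
from h import *
p=env.camera('wrist');save(p,'w4.png');top(p,(.473,.113),.04)
go(.473,.113,.052,-7)"
```

```text
top n 1684 px 312 331 182 272 c 475.2 114.7 size 12.0 60.1 ang 82.7 z 0.0843
t 11.02 tcp [0.4733 0.1143 0.2013] yaw -6.74 tilt -1.0 w 0.695 F [-0.1  1.   1.1] ff 0.0
shift [1.000e-01 1.200e+00 1.493e+02] twist 0.005
```

View pics/w4.png

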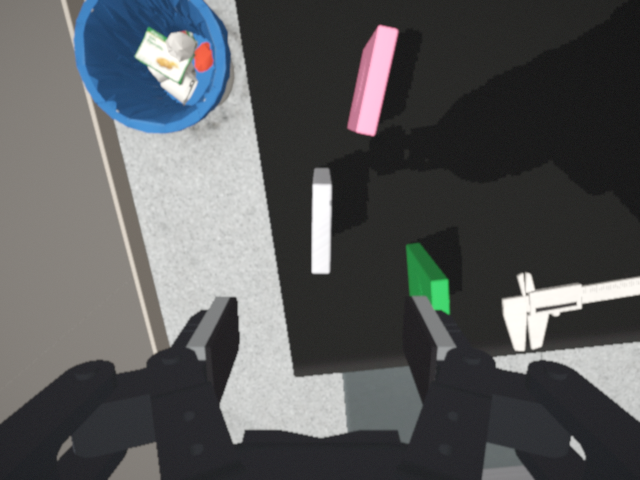

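The thin aluminium plate's top is at (321,228), 12.0 x 60.1 mm, so the size confirms it. The green and pink plates are clear of the fingers.

>>> apply_moves(
  series=[
    {"gripper": 55,"x": 1.8,"y": -0.6,"z": 0,"twist": 0.008},
    {"gripper": 50,"x": 0,"y": 0,"z": 12,"twist": 0},
    {"gripper": 50,"x": 0,"y": 0,"z": 25,"twist": 0},
    {"gripper": 50,"x": 0,"y": 0,"z": 25,"twist": 0},
    {"gripper": 50,"x": 0,"y": 0,"z": 25,"twist": 0},
    {"gripper": 50,"x": 0,"y": 0,"z": 25,"twist": 0},
    {"gripper": 50,"x": 0,"y": 0,"z": 18,"twist": 0},
    {"gripper": 50,"x": 0,"y": 0,"z": 12,"twist": 0},
    {"gripper": 50,"x": 0,"y": 0,"z": 6,"twist": 0},
    {"gripper": 50,"x": 0,"y": 0,"z": 0,"twist": 0},
    {"gripper": 50,"x": 0,"y": 0,"z": 0,"twist": 0},
    {"gripper": 4,"x": 0,"y": 0,"z": 0,"twist": 0},
    {"gripper": 4,"x": 0,"y": 0,"z": 0,"twist": 0},
    {"gripper": 4,"x": 0,"y": 0,"z": 0,"twist": 0},
    {"gripper": 4,"x": 0,"y": 0,"z": 0,"twist": 0},
    {"gripper": 4,"x": 0,"y": 0,"z": 0,"twist": 0},
    {"gripper": 4,"x": 0,"y": 0,"z": 0,"twist": 0},
    {"gripper": 4,"x": 0,"y": 0,"z": 0,"twist": 0},
    {"gripper": 4,"x": 0,"y": 0,"z": 0,"twist": 0},
  ],
)

```text
clock: 12.6
tcp_pos: [0.4762, 0.115, 0.0551]
eef_rot: [-0.0, 0.998, -0.065, 0.001]
wrist_force: [-0.6, -0.2, 6.6]
gripper_width: 0.13
finger_force: 58.9
```

```bash
python3 -c "
from h import *
go(.4752,.1147,.052,-7.3)"
```

```text
t 12.6 tcp [0.4762 0.115  0.0551] yaw -7.4 tilt -1.0 w 0.13 F [-0.6 -0.2  6.6] ff 58.85588586330414
shift [-1.   0.4  3.1] twist -0.002
```

>>> apply_moves(
  series=[
    {"gripper": 4,"x": 0,"y": 0,"z": -10,"twist": 0},
    {"gripper": 4,"x": 0,"y": 0,"z": -25,"twist": 0},
    {"gripper": 4,"x": 0,"y": 0,"z": -25,"twist": 0},
    {"gripper": 4,"x": 0,"y": 0,"z": -25,"twist": 0},
    {"gripper": 4,"x": 0,"y": 0,"z": -25,"twist": 0},
    {"gripper": 4,"x": 0,"y": 0,"z": -25,"twist": 0},
    {"gripper": 4,"x": 0,"y": 0,"z": -20,"twist": 0},
    {"gripper": 4,"x": 0,"y": 0,"z": 0,"twist": -0.1},
    {"gripper": 4,"x": 0,"y": 0,"z": 0,"twist": -0.1},
    {"gripper": 4,"x": 0,"y": 0,"z": 0,"twist": -0.1},
    {"gripper": 4,"x": 0,"y": 0,"z": 0,"twist": -0.108},
    {"gripper": 4,"x": 0,"y": 0,"z": 0,"twist": 0},
    {"gripper": 4,"x": 0,"y": 0,"z": 0,"twist": 0},
  ],
)

```text
clock: 13.68
tcp_pos: [0.4755, 0.1146, 0.2092]
eef_rot: [-0.0, 0.991, 0.137, -0.0]
wrist_force: [-0.1, 0.2, -1.6]
gripper_width: 0.129
finger_force: 58.6
```

```bash
python3 -c "
from h import *
go(.5057,-.3442,.2,16)"
```

```text
t 13.68 tcp [0.4755 0.1146 0.2092] yaw 15.78 tilt -1.0 w 0.129 F [-0.1  0.2 -1.6] ff 58.613330125808716
shift [-95.7 449.7   9.2] twist -0.004
```

>>> apply_moves(
  series=[
    {"gripper": 4,"x": -3,"y": 14,"z": 0,"twist": -0.004},
    {"gripper": 4,"x": -6,"y": 28,"z": 0,"twist": 0},
    {"gripper": 4,"x": -6,"y": 28,"z": 0,"twist": 0},
    {"gripper": 4,"x": -6,"y": 28,"z": 0,"twist": 0},
    {"gripper": 4,"x": -6,"y": 28,"z": 0,"twist": 0},
    {"gripper": 4,"x": -6,"y": 28,"z": 0,"twist": 0},
    {"gripper": 4,"x": -6,"y": 28,"z": 0,"twist": 0},
    {"gripper": 4,"x": -6,"y": 28,"z": 0,"twist": 0},
    {"gripper": 4,"x": -6,"y": 28,"z": 0,"twist": 0},
    {"gripper": 4,"x": -6,"y": 28,"z": 0,"twist": 0},
    {"gripper": 4,"x": -6,"y": 28,"z": 0,"twist": 0},
    {"gripper": 4,"x": -6,"y": 28,"z": 0,"twist": 0},
    {"gripper": 4,"x": -6,"y": 28,"z": 0,"twist": 0},
    {"gripper": 4,"x": -6,"y": 28,"z": 0,"twist": 0},
    {"gripper": 4,"x": -6,"y": 28,"z": 0,"twist": 0},
    {"gripper": 4,"x": -6,"y": 28,"z": 0,"twist": 0},
    {"gripper": 4,"x": -3,"y": 15,"z": 0,"twist": 0},
    {"gripper": 4,"x": 0,"y": 0,"z": 0,"twist": 0},
    {"gripper": 4,"x": 0,"y": 0,"z": 0,"twist": 0},
  ],
)

```text
clock: 15.27
tcp_pos: [0.5083, -0.3438, 0.2086]
eef_rot: [-0.0, 0.99, 0.139, -0.0]
wrist_force: [-0.8, 0.8, -1.0]
gripper_width: 0.127
finger_force: 58.6
```

```bash
sed -i "s/w3.png/w5.png/;s/go(.*/go(.5057,-.3442,.13,16)/" rack.py; python3 rack.py
```

```text
t 15.27 tcp [ 0.5083 -0.3438  0.2086] yaw 15.94 tilt -1.0 w 0.127 F [-0.8  0.8 -1. ] ff 58.61929535865784
shift [-2.5 -0.2 78.6] twist -0.001
((491.6160888671875, -297.3970947265625), (59.448036193847656, 140.91201782226562), 16.087236404418945) 0.06907529146440822
791 v [-69.4 -65.6 -62. ] u [-23.   26.1] slope -0.005
952 v [-34.3 -29.9 -25.1] u [-22.8  26.2] slope -0.005
1334 v [10.5 16.4 28.3] u [-24.5  31.5] slope 0.054
62 v [40.7 50.1 70.1] u [24.7 31.7] slope -3.815
```

>>> apply_moves(
  series=[
    {"gripper": 4,"x": -2.5,"y": 0,"z": 10,"twist": 0},
    {"gripper": 4,"x": 0,"y": 0,"z": 20,"twist": 0},
    {"gripper": 4,"x": 0,"y": 0,"z": 20,"twist": 0},
    {"gripper": 4,"x": 0,"y": 0,"z": 15,"twist": 0},
    {"gripper": 4,"x": 0,"y": 0,"z": 10,"twist": 0},
    {"gripper": 4,"x": 0,"y": 0,"z": 3,"twist": 0},
    {"gripper": 4,"x": 0,"y": 0,"z": 0,"twist": 0},
    {"gripper": 4,"x": 0,"y": 0,"z": 0,"twist": 0},
  ],
)

```text
clock: 15.98
tcp_pos: [0.5068, -0.3436, 0.1319]
eef_rot: [0.0, 0.99, 0.141, 0.0]
wrist_force: [-0.1, 0.5, -1.1]
gripper_width: 0.132
finger_force: 58.8
```

```bash
python3 -c "
from h import *
go(.5057,-.3442,.103,16)"
```

```text
t 15.98 tcp [ 0.5068 -0.3436  0.1319] yaw 16.22 tilt -1.0 w 0.132 F [-0.1  0.5 -1.1] ff 58.802350759506226
shift [-1.3  0.3 28.9] twist 0.004
```

>>> apply_moves(
  series=[
    {"gripper": 4,"x": -1,"y": 0.4,"z": 3,"twist": 0.004},
    {"gripper": 4,"x": 0,"y": 0,"z": 6,"twist": 0},
    {"gripper": 4,"x": 0,"y": 0,"z": 6,"twist": 0},
    {"gripper": 4,"x": 0,"y": 0,"z": 6,"twist": 0},
    {"gripper": 4,"x": 0,"y": 0,"z": 6,"twist": 0},
    {"gripper": 4,"x": 0,"y": 0,"z": 2,"twist": 0},
    {"gripper": 4,"x": 0,"y": 0,"z": 0,"twist": 0},
    {"gripper": 4,"x": 0,"y": 0,"z": 0,"twist": 0},
  ],
)

```text
clock: 16.65
tcp_pos: [0.5055, -0.3445, 0.1021]
eef_rot: [-0.0, 0.99, 0.139, -0.0]
wrist_force: [-0.3, 0.7, -1.4]
gripper_width: 0.128
finger_force: 58.8
```

```bash
python3 -c "
from h import *
go(.5057,-.3442,.084,16)"
```

```text
t 16.65 tcp [ 0.5055 -0.3445  0.1021] yaw 15.97 tilt -1.0 w 0.128 F [-0.3  0.7 -1.4] ff 58.80005657672882
shift [ 0.3 -0.2 18.1] twist -0.001
```

No contact with the plate below the flare. I'll go on down, release and back off.

>>> apply_moves(
  series=[
    {"gripper": 4,"x": 0,"y": 0,"z": 5,"twist": 0},
    {"gripper": 4,"x": 0,"y": 0,"z": 5,"twist": 0},
    {"gripper": 4,"x": 0,"y": 0,"z": 5,"twist": 0},
    {"gripper": 4,"x": 0,"y": 0,"z": 2,"twist": 0},
    {"gripper": 4,"x": 0,"y": 0,"z": 0,"twist": 0},
    {"gripper": 4,"x": 0,"y": 0,"z": 0,"twist": 0},
  ],
)

```text
clock: 17.15
tcp_pos: [0.5054, -0.3444, 0.0851]
eef_rot: [-0.0, 0.99, 0.139, -0.0]
wrist_force: [-0.2, -0.1, -1.7]
gripper_width: 0.13
finger_force: 58.8
```

>>> apply_moves(
  series=[
    {"gripper": 40,"x": 0,"y": 0,"z": 0,"twist": 0},
    {"gripper": 40,"x": 0,"y": 0,"z": 0,"twist": 0},
    {"gripper": 40,"x": 0,"y": 0,"z": 0,"twist": 0},
    {"gripper": 40,"x": 0,"y": 0,"z": 0,"twist": 0},
    {"gripper": 40,"x": 0,"y": 0,"z": 0,"twist": 0},
    {"gripper": 40,"x": 0,"y": 0,"z": -10,"twist": 0},
    {"gripper": 40,"x": 0,"y": 0,"z": -20,"twist": 0},
    {"gripper": 40,"x": 0,"y": 0,"z": -30,"twist": 0},
    {"gripper": 40,"x": 0,"y": 0,"z": -30,"twist": 0},
    {"gripper": 40,"x": 0,"y": 0,"z": -25,"twist": 0},
    {"gripper": 40,"x": 0,"y": 0,"z": -10,"twist": 0},
    {"gripper": 40,"x": 0,"y": 0,"z": 0,"twist": 0},
    {"gripper": 40,"x": 0,"y": 0,"z": 0,"twist": 0},
  ],
)

```text
clock: 18.23
tcp_pos: [0.5053, -0.3444, 0.2103]
eef_rot: [0.0, 0.99, 0.139, 0.0]
wrist_force: [-1.4, -0.9, -0.3]
gripper_width: 0.468
finger_force: 0.0
```

```bash
python3 -c "
from h import *
p=env.camera('wrist');save(p,'w6.png')
for xy in((.48,-.258),(.505,-.3445)): top(p,xy,.042,.1,.13)
p=env.camera('side')
for xy in((.48,-.258),(.505,-.3445)): top(p,xy,.042,.1,.13)
go(.505,-.344,.2,16)"
```

```text
top n 5035 px 145 204 190 288 c 479.8 -258.3 size 60.5 28.6 ang 15.9 z 0.1122
top n 1953 px 309 329 190 287 c 504.7 -343.1 size 59.5 12.0 ang 16.1 z 0.1123
top n 605 px 245 283 240 259 c 480.3 -258.9 size 60.4 31.7 ang 16.2 z 0.1124
top n 439 px 227 266 275 291 c 505.0 -344.5 size 60.4 15.6 ang 17.0 z 0.1111
t 18.33 tcp [ 0.5046 -0.3441  0.2086] yaw 15.97 tilt -1.0 w 0.465 F [1.  0.3 0.3] ff 0.0
shift [0.4 0.  8.6] twist -0.0
```

View pics/w6.png

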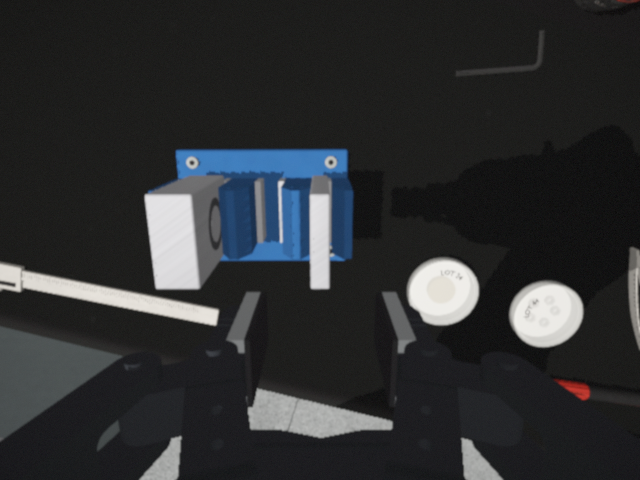

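The picture shows the thick plate (175,238) in the wide slot and the thin plate (320,238) in the narrow one. Both tops are at about 0.112 m, the middle slot is empty and the gripper is clear.

```bash
python3 -c "
from rig import env
print(env.job_done())"
```

```text
the job is handed in; nothing more can be done
None
```

The job is handed in at about 18 s of the 64 s allowed: the last images show the thick plate home in the widest slot and the thin aluminium plate home in the narrowest, with the middle slot empty; the hand-in returned no verdict.

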